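# Slide the top cover out of the dispenser and close the counting tray

## Robot

A 6-joint arm with a two-finger parallel gripper is mounted at the origin on the work surface; the furniture and walls round the work are solid. World frame = base frame: x ahead of the robot, y to its left, z up, the work surface at z = 0. Lengths are in mm, angles in rad, forces in N, time in s.
With the tool pointing down it reaches from about 250 to 725 mm from the base axis. Payload 9.7 kg.
Tool frame: the origin (TCP) lies at the very end of the fingers, on their centre line; the grasp point (between the pads) lies 19 mm behind it; z points along the fingers, y is the direction in which the jaws open and shut (so a half turn about z gives the same grasp; the last joint's range is limited). The gripper opens to 85 mm and grips with 20 to 120 N. Pads are 22 mm wide; open, the fingers measure 114 mm over their backs; the gripper's body (76 mm by 85 mm) begins 54 mm behind the grasp point. The pads swing forward as they close: fully open they stand 13 mm farther back than shut.
Start: joints at [1.189, 0.087, 0.176, 1.66, 0, 1.571], TCP at [204.922, 510.396, 231.284] pointing down, gripper open.
Joint ranges: [-3.13, 3.13], [-0.85, 1.81], [-1.15, 1.24], [-2.2, 2.28], [-1.44, 1.52], [-3.14, 3.14]. Speed limits (rad/s): [2.22, 2.22, 2.57, 3.14, 3.14, 3.14].

## Interface

Orientations are given as a unit quaternion [w, x, y, z].
In Python, from cell import get_obs, optics, close_job gives the robot as it stands.
- The arm moves only by the tool drive_tool, never from a script. Its argument "moves" is a list of rows, each a list of 5 numbers: the shift along the tool's x, y, z in m, then the turn about the tool's z in rad, then the finger opening in m, from 0 to 0.0854. In form: [[tx, ty, tz, turn, jaw], ...]. A call has 1 to 12 rows; each row is the pose to reach, as a shift and turn from the pose commanded when the call began, along the tool's axes at that moment; what a row does not reach only later rows make up. A row lasts 1/12 s, in which the tool goes at most 41.7 mm and 7.16 degrees, less where a joint would pass 70% of its speed; a pose out of reach is approached as far as the arm can. A call with a gripper value outside its range is refused whole. The fingers move at their own pace and stop on an object; "squeeze" is the grip in N (left out, the last holds). Time passes only in rows, so rows that repeat a pose let the fingers close. It gives the time, the measured TCP pose, the force and the opening at its end, in the units of the state.
- get_obs(): the state, without advancing time (a new reading comes with each control period).
- optics.capture(name): name is "scene" or "top"; returns a dict with "img" (384x512x3 uint8, red, green, blue), "K" (3x3 intrinsics, pixels), "k1" (the pictures are not rectified: a ray, as slopes to the right and down, at radius r is drawn at 1 + k1 r^2 times it, then the intrinsics apply), "cam_to_world" (4x4, takes a point from camera to world coordinates). Camera axes: x right, y up, looking along -z (the intrinsics and any distortion apply to the point x, -y, -z); pixel columns grow to the right and rows downward; lengths in mm; the calibration is good to about 2 mm. A picture is of the moment at which its call begins. There is no depth.
- close_job(): hands the job in, once; it reports no verdict.
The state is a dict: "t": time; "q": joint angles; "qd": joint speeds; "tau": joint torques, N m; "ee_pos": TCP position; "eef_rot": TCP orientation; "ft_force": force on the tool from outside, world axes, zero at the start; "torque": the same for the moment, N m; "grip_width": opening from 0.0 (shut) to 1.0 (fully open).
Only numpy, scipy, OpenCV 4.12 (cv2) and the standard library are available. Lean on these libraries where they do the work, as an engineer would, in place of code of your own. Each camera call takes 0.05 s, during which the arm holds its last target.

## Task

Close the seed-counting tray with the top cover of the stack: slide it out sideways through the open end of the cover dispenser, leaving the covers below it where they are, and lay it flat on the tray, seated between the four corner stops. Let go of it, and leave the wash bottle standing where it is.

Things in the scene. Friction and masses are not known exactly. Their poses are not given: they have to be found in the camera images.
- dispenser: cover dispenser, fixed: low magazine 80 wide (x) x 166 long (y) x 39 mm high; origin at the table under the stack's centre. Three covers are stacked flush on its 10 mm base. Side walls (10 mm thick, 60 mm apart inside, 36 mm high) and a rear wall at -y enclose them; the +y end, y = +77 mm, is fully open. A 46 mm wide window over the whole length leaves the top cover's upper face bare.
- lips (a point): midpoint between the front ends of the dispenser's two keeper lips, at y = +20 mm of the dispenser, z = 39 mm. The lips (3 mm thick, underside at 36 mm) overhang both long edges of the stack from the rear up to here: no cover can be lifted under them; one slid more than 96 mm towards +y is clear. Fingertips pressed on the top cover with 8 to 20 N drag it along by friction.
- cover_top: the top cover of the stack: a plain white plastic slab with rounded edges, 56 (x) x 150 (y) x 8 mm (z), about 90 g; origin at the centre of its underside, 26 mm over the table at the start (upper face at 34 mm, 2 mm below the lips), its +y end towards the dispenser's open end. Either end may lie either way in the tray.
- cover_mid: the second cover, the same as the top one and directly below it (underside 18 mm over the table); stays in the dispenser
- cover_low: the lowest cover, the same (underside 10 mm over the table); stays in the dispenser
- tray: seed-counting tray, fixed: grey plastic bar 52 mm wide (x) with six open seed pockets in a row along y and, at each end, a wider piece with raised corner stops; 76 x 170 x 29 mm over all, origin at the table under its centre. The stops rise 5 mm above the seat, 62 mm (x) by 156 mm (y) apart inside, and reach 22 mm along the sides; the middle of the long sides is free down to the table.
- tray_seat (a point): centre of the seat on the tray, 24 mm over the table, x across and y along the tray: the centre of the cover's underside comes here
- bottle: bystander: wash bottle with a bent spout, 57 x 86 x 156 mm, upright; origin at the centre of its underside

How it is judged:
By the outcome, as a careful person would: the job done as asked, in the order asked, and still so for the second after the job is handed in, with the robot touching nothing.
It also fails if it takes over 61 s, if anything falls off the work surface, if the arm or the gripper's body presses on something with over 40 N, if the wrist force passes 120 N, or if a joint passes its speed limit or range.

## Working session

There is one attempt and no reset: what is moved stays moved. The work goes in short steps, Python scripts to look and compute and a tool call to move; the robot and the scene stay as the last step left them, time stands still between calls to the robot, and variables do not carry over. Pictures are saved under pics/ and viewed, and the job is handed in when it is done.

Besides the shell and the picture viewer there is one more tool, called as name(argument=value, ...) on one line, values as JSON. drive_tool: Moves the arm, as the interface text tells. Its arguments: {"type":"object","properties":{"moves":{"type":"array","items":{"type":"array","items":{"type":"number"}}},"squeeze":{"type":"number"}},"required":["moves"]}

```bash
mkdir -p pics; ls; python3 - <<'E'
from cell import get_obs, optics
import cv2
print(get_obs())
for n in("scene","top"):
    c=optics.capture(n); cv2.imwrite(f"pics/{n}0.png",c["img"][:,:,::-1]); print(n,c["K"],c["k1"],c["cam_to_world"])
E
```

```text
pics
{'t': 0.0, 'q': array([ 1.18895879e+00,  8.74736913e-02,  1.75087009e-01,  1.65977861e+00,
       -2.05391377e-05,  1.57078776e+00]), 'qd': array([-9.44556937e-04, -9.17426040e-05,  5.17951468e-04,  9.77493159e-04,
        5.03154028e-04, -1.71087549e-03]), 'tau': array([ 1.15267179e-03, -5.20381558e+01,  4.64810050e+01,  1.62853027e-02,
        5.64079642e-05,  4.60621141e-07]), 'ee_pos': array([204.86212568, 510.16905464, 230.55139369]), 'eef_rot': array([-1.19808166e-04,  1.89756794e-01,  9.81830887e-01, -6.73994598e-04]), 'ft_force': array([ 0.73437307, -0.04410102,  0.11293064]), 'torque': array([-0.00602143,  0.0062796 , -0.00211006]), 'grip_width': 1.001348261480794}
scene [[457.95576389   0.         250.42243864]
 [  0.         457.95576389 193.65729716]
 [  0.           0.           1.        ]] -0.10961501186227202 [[ 5.29785546e-01  5.87489563e-01 -6.11705230e-01 -3.29661651e+02]
 [-8.48063623e-01  3.57812124e-01 -3.90843415e-01 -6.12676964e+02]
 [-1.07408799e-02  7.25828146e-01  6.87792219e-01  9.26169432e+02]
 [ 0.00000000e+00  0.00000000e+00  0.00000000e+00  1.00000000e+00]]
top [[372.1371486    0.         258.74712443]
 [  0.         372.1371486  194.80910527]
 [  0.           0.           1.        ]] 0.0015809232053706076 [[ 1.21688405e-02  9.91377235e-01 -1.30472589e-01  2.88715658e+02]
 [-9.99513945e-01  8.31448185e-03 -3.00456804e-02 -1.31087529e+02]
 [-2.87017916e-02  1.30774793e-01  9.90996549e-01  1.21521856e+03]
 [ 0.00000000e+00  0.00000000e+00  0.00000000e+00  1.00000000e+00]]
```

View pics/scene0.png

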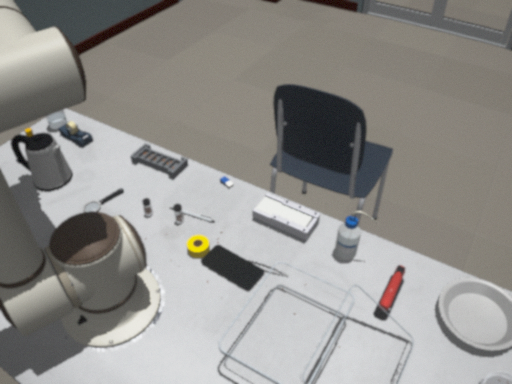

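View pics/top0.png

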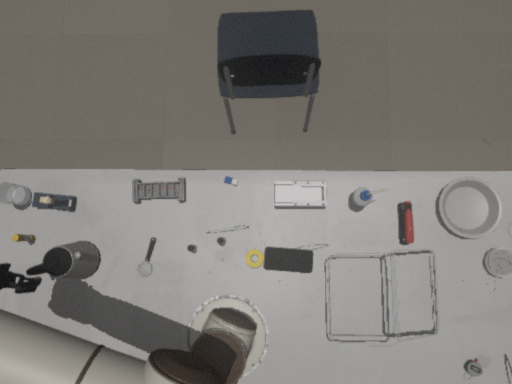

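The tray is at about (160,190) in the top view, the dispenser at (300,194) and the bottle at (364,196). I'll zoom in on them.

```bash
python3 - <<'E'
import cv2
i=cv2.imread("pics/top0.png")
a=cv2.resize(i[170:220,260:340],None,fx=10,fy=10,interpolation=cv2.INTER_CUBIC);cv2.imwrite("pics/d.png",a)
a=cv2.resize(i[165:215,120:200],None,fx=10,fy=10,interpolation=cv2.INTER_CUBIC);cv2.imwrite("pics/t.png",a)
i=cv2.imread("pics/scene0.png")
a=cv2.resize(i[180:270,240:380],None,fx=5.7,fy=5.7,interpolation=cv2.INTER_CUBIC);cv2.imwrite("pics/sd.png",a)
a=cv2.resize(i[135:190,120:200],None,fx=10,fy=10,interpolation=cv2.INTER_CUBIC);cv2.imwrite("pics/st.png",a)
E
```

```text
(no output)
```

View pics/d.png

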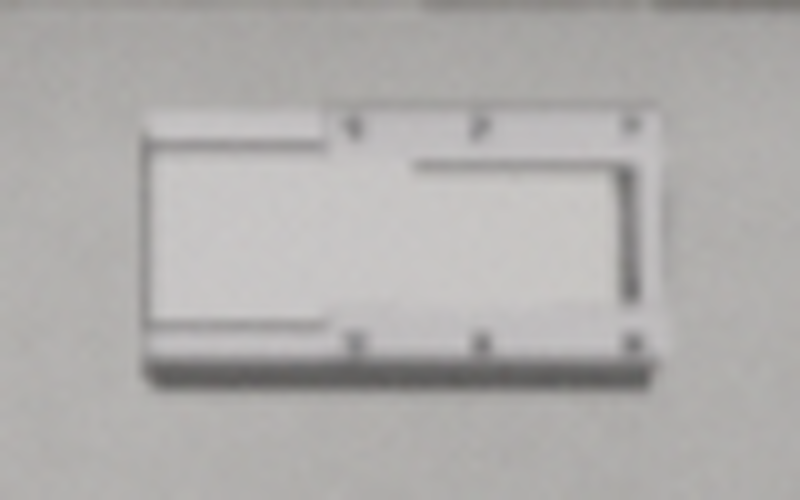

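View pics/t.png

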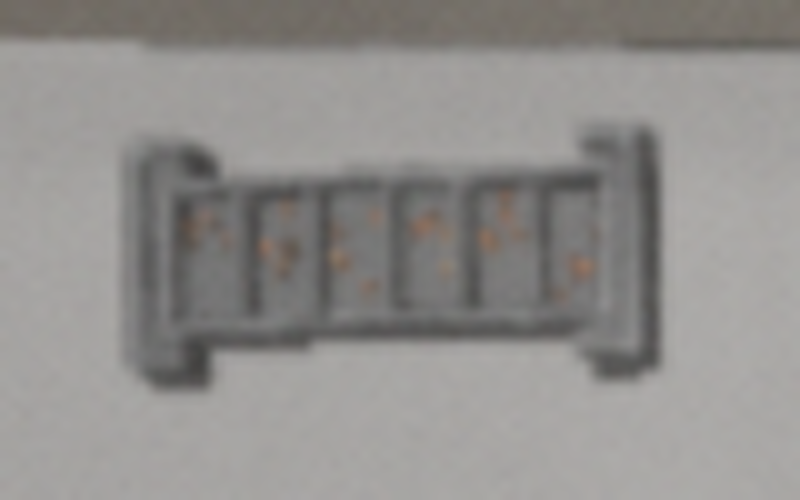

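View pics/sd.png

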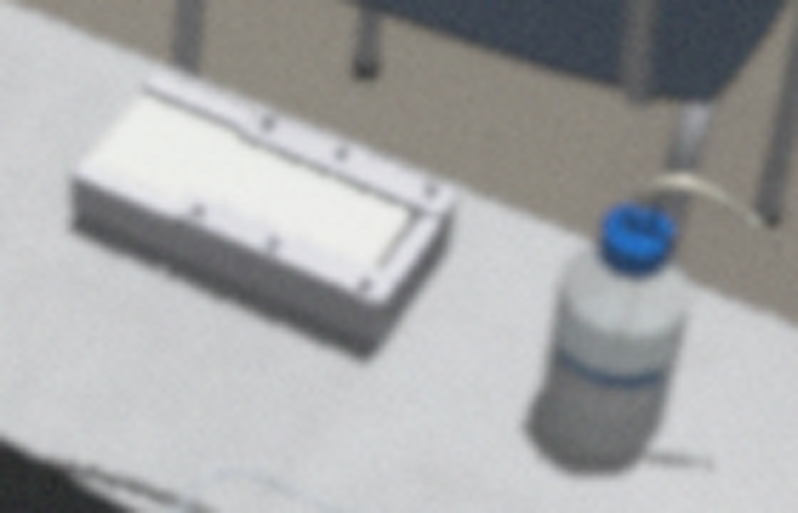

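View pics/st.png

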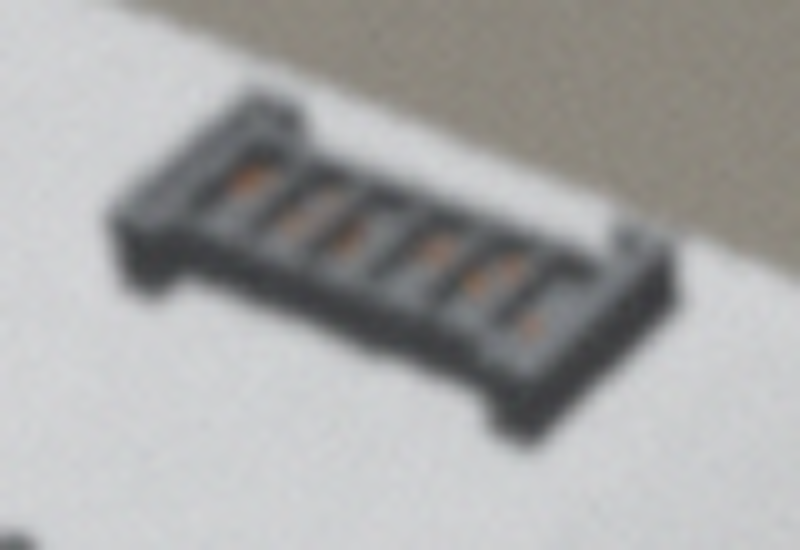

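Now I'll fit the poses. Corner picks come first, then I refine against image edges.

```bash
cat > h.py <<'E'
import numpy as np, cv2
from cell import get_obs, optics
from scipy.optimize import least_squares
from scipy.spatial.transform import Rotation as R
def proj(c,P):
    P=np.atleast_2d(P); T=np.linalg.inv(c["cam_to_world"]); p=P@T[:3,:3].T+T[:3,3]
    s=np.c_[p[:,0],-p[:,1]]/-p[:,2:3]; s=s*(1+c["k1"]*(s**2).sum(1,keepdims=True))
    K=c["K"]; return np.c_[s[:,0]*K[0,0]+K[0,2],s[:,1]*K[1,1]+K[1,2]]
def pose(v,L):
    L=np.atleast_2d(L); a=v[2]; M=np.array([[np.cos(a),-np.sin(a),0],[np.sin(a),np.cos(a),0],[0,0,1]]); return L@M.T+np.array([v[0],v[1],0])
def crop(ox,oy,s,u): return (np.asarray(u,float)+.5)/s-.5+[ox,oy]
def unproj(c,px,z):
    K=c["K"]; g=lambda s: proj(c,[[s[0],s[1],z]])[0]-px
    return least_squares(g,[500,0]).x
E
cat > fit.py <<'E'
from h import *
cs={n:optics.capture(n) for n in("scene","top")}
D=[("top",crop(260,170,10,u),l) for u,l in [((145,110),(40,77,36)),((145,358),(-40,77,36)),((658,108),(40,-89,39)),((660,358),(-40,-89,39)),((145,385),(-40,77,0)),((648,388),(-40,-89,0))]]
D+=[("scene",crop(240,180,5.7,u),l) for u,l in [((75,182),(-40,77,36)),((75,228),(-40,77,0)),((378,303),(-40,-89,39)),((368,358),(-40,-89,0)),((455,195),(40,-89,39)),((150,72),(40,77,36))]]
T=[("top",crop(120,165,10,u),l) for u,l in [((128,140),(38,85,29)),((128,370),(-38,85,29)),((635,125),(38,-85,29)),((640,355),(-38,-85,29)),((655,372),(-38,-85,0)),((655,130),(38,-85,0))]]
T+=[("scene",crop(120,135,10,u),l) for u,l in [((110,215),(-38,85,29)),((525,395),(-38,-85,29)),((525,445),(-38,-85,0)),((680,250),(38,-85,29)),((680,305),(38,-85,0)),((250,90),(38,85,29))]]
for nm,S,g in(("disp",D,[560,-200,0]),("tray",T,[560,170,0])):
  for cams in (("top",),("scene",),("top","scene")):
    SS=[s for s in S if s[0] in cams]
    f=lambda v: np.concatenate([proj(cs[n],pose(v,l))[0]-u for n,u,l in SS])
    r=least_squares(f,g,loss="soft_l1"); print(nm,cams,r.x.round(3)); 
    if len(cams)<2: print(f(r.x).reshape(-1,2).round(1).tolist())
# edge alignment: overlay
E
python3 fit.py
```

```text
disp ('top',) [ 4.49811e+02 -2.20023e+02  8.00000e-03]
[[-0.4, 0.4], [-0.4, 0.4], [0.4, 0.4], [0.7, 0.4], [-0.5, -1.2], [0.1, -1.4]]
disp ('scene',) [ 4.48709e+02 -2.20594e+02  8.00000e-03]
[[-1.3, -1.3], [-1.1, -0.3], [0.4, 0.1], [1.0, 0.3], [0.1, -0.0], [0.3, 0.6]]
disp ('top', 'scene') [ 4.49280e+02 -2.20284e+02  7.00000e-03]
tray ('top',) [ 460.414  234.119 -144.473]
[[-0.6, -0.0], [-1.0, 0.1], [0.4, -0.2], [-0.0, -0.0], [0.5, -0.7], [0.4, 0.9]]
tray ('scene',) [4.57157e+02 2.32489e+02 3.10000e-02]
[[-1.1, -0.2], [-0.0, -1.0], [1.2, 1.2], [-0.7, -0.4], [0.3, 1.2], [0.3, -0.5]]
tray ('top', 'scene') [4.59548e+02 2.33985e+02 3.70000e-02]
```

```bash
cat > ov.py <<'E'
from h import *
def ov(c,segs,ox,oy,w,h,s,fn):
    i=cv2.resize(np.ascontiguousarray(c["img"][oy:oy+h,ox:ox+w,::-1]),None,fx=s,fy=s,interpolation=cv2.INTER_CUBIC)
    for (P,col) in segs:
        q=((proj(c,P)-[ox,oy]+.5)*s-.5); cv2.polylines(i,[np.round(q*16).astype(np.int32)],False,col,1,cv2.LINE_AA,4)
    return i
def box(v,x0,x1,y0,y1,z): return pose(v,[(x0,y0,z),(x1,y0,z),(x1,y1,z),(x0,y1,z),(x0,y0,z)])
def dseg(v): return [(box(v,-40,40,-89,20,39),(0,0,255)),(box(v,-40,40,-89,77,36),(0,200,0)),(box(v,-40,40,-89,77,0),(255,0,0)),(box(v,-30,30,-79,77,36),(0,200,200))]
def tseg(v): return [(box(v,-38,38,-85,85,29),(0,0,255)),(box(v,-38,38,-85,85,0),(255,0,0)),(box(v,-26,26,-85,85,24),(0,255,255)),(box(v,-31,31,-78,78,29),(0,255,0)),(pose(v,[(-40,56,29),(40,56,29)]),(255,0,255)),(pose(v,[(-40,-56,29),(40,-56,29)]),(255,0,255))]
E
python3 - <<'E'
from ov import *
s=optics.capture("scene");t=optics.capture("top")
d=[449.3,-220.3,.007];r=[459.5,234,.037]
cv2.imwrite("pics/o1.png",np.vstack([ov(t,dseg(d),260,170,80,40,7,0),ov(t,tseg(r),120,170,80,40,7,0)]))
cv2.imwrite("pics/o2.png",np.vstack([ov(s,dseg(d),245,185,80,60,5,0),ov(s,tseg(r),120,135,80,60,5,0)]))
E
```

```text
(no output)
```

View pics/o1.png

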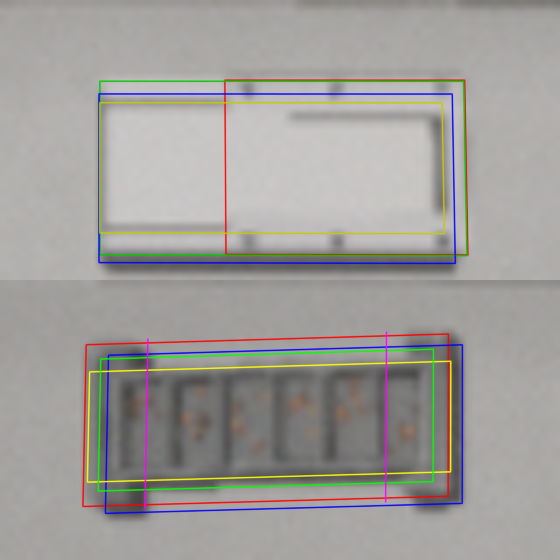

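View pics/o2.png

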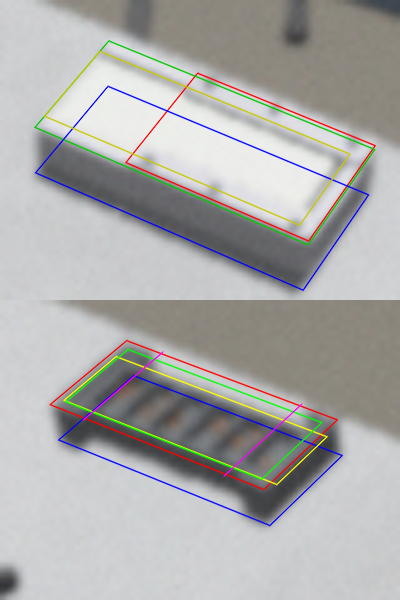

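```bash
cat > go.py <<'E'
import sys,numpy as np
# go.py x y z th  X Y Z TH : from commanded to target
a=[float(v) for v in sys.argv[1:]]
x,y,z,t,X,Y,Z,T=a
d=np.array([X-x,Y-y])
print("tx %.4f ty %.4f tz %.4f turn %.4f"%(d@[-np.sin(t),np.cos(t)]/1e3,d@[np.cos(t),np.sin(t)]/1e3,(z-Z)/1e3,t-T))
E
python3 go.py 204.922 510.396 231.284 1.189 449.5 -255.5 130 0.005
python3 - <<'E'
from h import *
t=optics.capture("top");s=optics.capture("scene")
print(unproj(t,[364,196],150),unproj(s,[348,255],0))
E
```

```text
tx -0.5123 ty -0.6196 tz 0.1013 turn 1.1840
[ 428.04943816 -400.33176079] [ 429.75963045 -423.92568313]
```

drive_tool(moves=[[-0.256,-0.31,0,0.6,0],[-0.256,-0.31,0,0.6,0],[-0.256,-0.31,0,0.6,0],[-0.256,-0.31,0,0.6,0],[-0.256,-0.31,0,0.6,0],[-0.256,-0.31,0,0.6,0],[-0.256,-0.31,0,0.6,0],[-0.256,-0.31,0,0.6,0],[-0.256,-0.31,0,0.6,0],[-0.256,-0.31,0,0.6,0],[-0.256,-0.31,0,0.6,0],[-0.256,-0.31,0,0.6,0]], squeeze=40)

```text
t: 1.4
ee_pos: [327.3, 126.3, 231.5]
eef_rot: [0.0, 0.473, 0.881, 0.0]
ft_force: [-0.0, 0.2, 0.3]
grip_width: -0.002
```

```bash
python3 -c "
import numpy as np
t=1.18896;p=np.array([204.922,510.396])-256*np.array([-np.sin(t),np.cos(t)])-310*np.array([np.cos(t),np.sin(t)]);print(p)"
python3 go.py 327.2 127.1 231.3 .589 449.5 -255.5 90 0.005
```

```text
[326.97157219 127.32955416]
tx -0.3861 ty -0.1109 tz 0.1413 turn 0.5840
```

drive_tool(moves=[[-0.193,-0.0555,0.03,0.584,0],[-0.193,-0.0555,0.03,0.584,0],[-0.193,-0.0555,0.03,0.584,0],[-0.193,-0.0555,0.03,0.584,0],[-0.193,-0.0555,0.03,0.584,0],[-0.386,-0.111,0.141,0.584,0],[-0.386,-0.111,0.141,0.584,0],[-0.386,-0.111,0.141,0.584,0],[-0.386,-0.111,0.141,0.584,0],[-0.386,-0.111,0.141,0.584,0],[-0.386,-0.111,0.141,0.584,0],[-0.386,-0.111,0.141,0.584,0]])

```text
t: 2.4
ee_pos: [449.5, -256.2, 86.7]
eef_rot: [-0.002, 0.706, 0.709, -0.001]
ft_force: [0.1, 0.2, -0.4]
grip_width: -0.0
```

drive_tool(moves=[[0,0,0,0,0],[0,0,0,0,0],[0,0,0,0,0]])

```text
t: 2.65
ee_pos: [449.8, -254.0, 91.2]
eef_rot: [0.0, 0.705, 0.71, 0.0]
ft_force: [-0.3, 1.4, 0.1]
grip_width: -0.001
```

```bash
python3 - <<'E'
from ov import *
o=get_obs();print(o)
s=optics.capture("scene");t=optics.capture("top")
p=o["ee_pos"];print(proj(t,p),proj(s,p))
d=[449.3,-220.3,.005]
seg=[(np.array([p,p+[0,0,40]]),(255,0,255))]+dseg(d)
cv2.imwrite("pics/p1.png",np.hstack([ov(t,seg,270,160,80,60,6,0)[:,:400],ov(s,seg,240,150,100,90,4,0)[:360]]))
E
```

```text
{'t': 2.65, 'q': array([-5.14204272e-01, -1.32561513e-03, -1.85666134e-01,  1.38539007e+00,
        2.00147317e-04,  1.04976056e+00]), 'qd': array([-0.00343513, -0.00832559, -0.00067537, -0.00191332, -0.00089264,
       -0.00553028]), 'tau': array([-3.65830734e-01, -4.56380403e+01,  4.64543366e+01, -2.85187131e-02,
       -7.05198152e-03,  1.53423526e-02]), 'ee_pos': array([ 449.76078247, -254.00051685,   91.19311026]), 'eef_rot': array([4.87401798e-04, 7.04687220e-01, 7.09517884e-01, 2.37499199e-04]), 'ft_force': array([-0.28812219,  1.36141767,  0.07551849]), 'torque': array([-0.03451769, -0.01944278, -0.04938994]), 'grip_width': -0.0013692728940183805}
[[310.42127572 190.97969036]] [[295.62590448 201.26373863]]
```

View pics/p1.png

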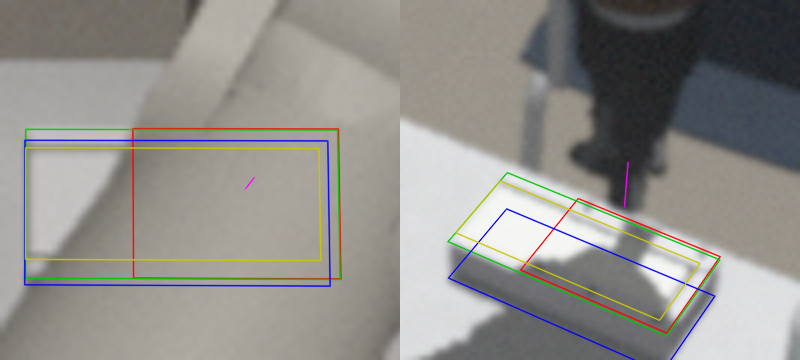

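The fingertip projection agrees with the calibration in the scene view. Next I descend to contact.

drive_tool(moves=[[0,0,0.025,0,0],[0,0,0.048,0,0],[0,0,0.05,0,0],[0,0,0.052,0,0],[0,0,0.053,0,0],[0,0,0.053,0,0]])

```text
t: 3.25
ee_pos: [449.8, -255.5, 38.7]
eef_rot: [0.001, 0.705, 0.709, 0.0]
ft_force: [-0.1, -0.6, 0.1]
grip_width: 0.0
```

drive_tool(moves=[[0,0,0.001,0,0],[0,0,0.002,0,0],[0,0,0.002,0,0]])

```text
t: 3.5
ee_pos: [449.3, -255.4, 35.7]
eef_rot: [0.0, 0.705, 0.709, 0.0]
ft_force: [0.7, 0.1, -0.8]
grip_width: 0.0
```

drive_tool(moves=[[0,0,0.001,0,0],[0,0,0.002,0,0],[0,0,0.002,0,0]])

```text
t: 3.75
ee_pos: [449.3, -255.4, 34.0]
eef_rot: [0.0, 0.705, 0.709, 0.0]
ft_force: [-1.6, 0.7, 6.8]
grip_width: 0.003
```

drive_tool(moves=[[0,0,0.001,0,0],[0,0,0.001,0,0]])

```text
t: 3.92
ee_pos: [449.3, -255.4, 34.0]
eef_rot: [0.001, 0.705, 0.709, 0.0]
ft_force: [-5.9, 2.7, 15.4]
grip_width: 0.001
```

drive_tool(moves=[[0.003,0,0,0,0],[0.008,0,0,0,0],[0.013,0,0,0,0],[0.018,0,0,0,0],[0.023,0,0,0,0],[0.028,0,0,0,0],[0.03,0,0,0,0]])

```text
t: 4.5
ee_pos: [450.2, -226.3, 34.1]
eef_rot: [0.002, 0.705, 0.709, -0.0]
ft_force: [-0.1, -5.9, 8.6]
grip_width: 0.001
```

```bash
python3 - <<'E'
from ov import *
s=optics.capture("scene")
d=[449.3,-220.3,.005]
def cov(y,z): return [(box(d,-28,28,y-75,y+75,z),(0,0,255)),(box(d,-28,28,y-75,y+75,z-8),(255,0,0))]
cv2.imwrite("pics/p2.png",ov(s,cov(30,34),210,170,120,90,6,0))
cv2.imwrite("pics/p2b.png",ov(s,[],210,170,120,90,6,0))
E
```

```text
(no output)
```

View pics/p2.png

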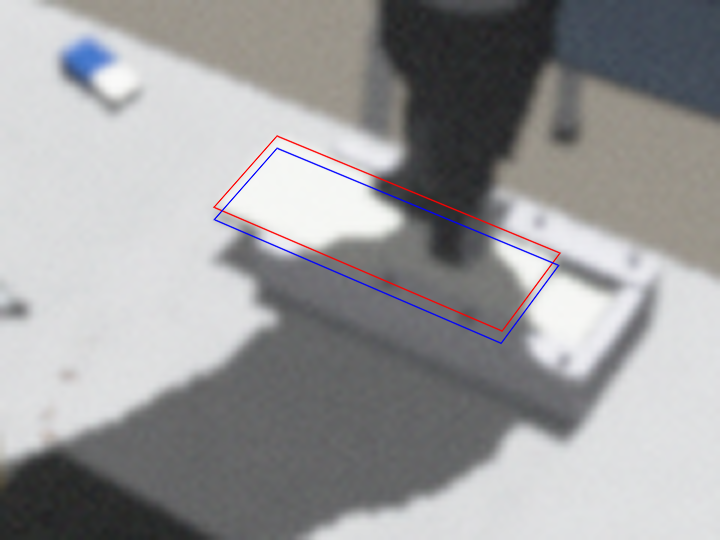

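View pics/p2b.png

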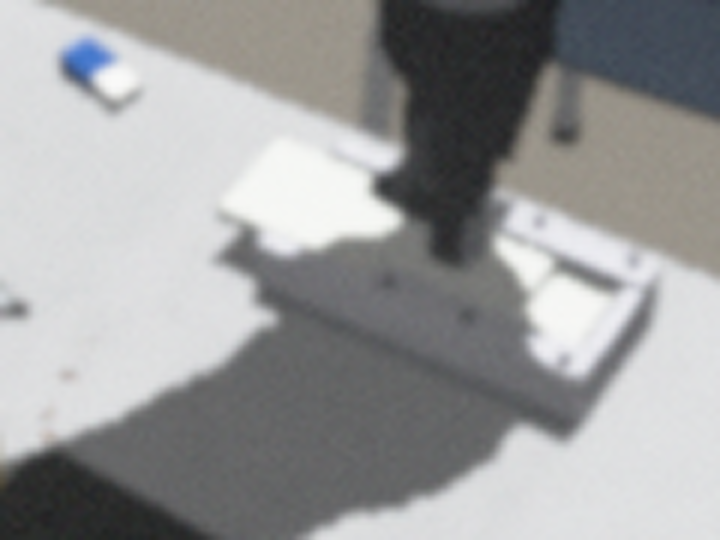

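The cover's front edge has moved about 29 mm, tip at (220,205) in the crop, and the middle cover is visible behind. I'll keep dragging.

drive_tool(moves=[[0.003,0,0.0004,0,0],[0.008,0,0.0004,0,0],[0.013,0,0.0004,0,0],[0.018,0,0.0004,0,0],[0.023,0,0.0004,0,0],[0.028,0,0.0004,0,0],[0.032,0,0.0004,0,0]])

```text
t: 5.13
ee_pos: [450.3, -194.7, 34.0]
eef_rot: [0.003, 0.706, 0.709, -0.0]
ft_force: [-0.2, -6.4, 10.9]
grip_width: -0.001
```

drive_tool(moves=[[0.003,0,0,0,0],[0.008,0,0,0,0],[0.013,0,0,0,0],[0.018,0,0,0,0],[0.022,0,0,0,0],[0.024,0,0,0,0],[0.024,0,0,0,0]])

```text
t: 5.72
ee_pos: [450.2, -170.3, 34.0]
eef_rot: [0.003, 0.705, 0.709, 0.0]
ft_force: [-0.1, -4.3, 12.4]
grip_width: -0.0
```

```bash
python3 - <<'E'
from ov import *
s=optics.capture("scene")
d=[449.3,-220.3,.005]
def cov(y,z): return [(box(d,-28,28,y-75,y+75,z),(0,0,255)),(box(d,-28,28,y-75,y+75,z-8),(255,0,0))]
cv2.imwrite("pics/p3.png",ov(s,cov(84,34),195,150,130,95,6,0))
E
```

```text
(no output)
```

View pics/p3.png

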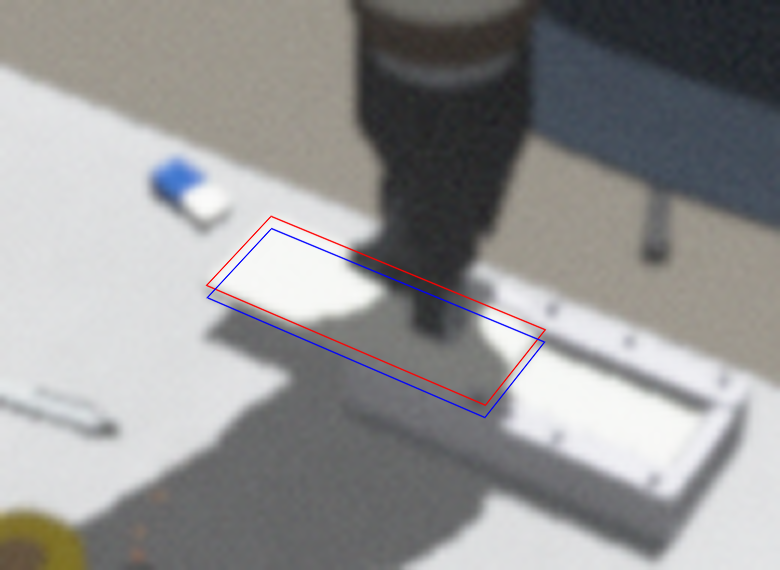

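It slid about 83 mm, so the rear end is still roughly 12 mm under the lips. Now I lift off and reposition to grasp the overhanging part.

drive_tool(moves=[[0,0,-0.005,0,0],[0,0,-0.025,0,0],[0,0,-0.05,0,0],[0.03,-0.0005,-0.05,0,0.0854],[0.047,-0.0005,-0.05,0,0.0854],[0.047,-0.0005,-0.05,0,0.0854],[0.047,-0.0005,-0.05,0,0.0854],[0.047,-0.0005,-0.05,0,0.0854],[0.047,-0.0005,-0.05,0,0.0854],[0.047,-0.0005,-0.05,0,0.0854],[0.047,-0.0005,-0.05,0,0.0854],[0.047,-0.0005,-0.05,0,0.0854]])

```text
t: 6.77
ee_pos: [447.9, -122.6, 81.8]
eef_rot: [-0.0, 0.706, 0.709, -0.0]
ft_force: [-0.7, -0.5, -0.9]
grip_width: 1.002
```

```bash
python3 - <<'E'
from ov import *
s=optics.capture("scene");o=get_obs();print(o["grip_width"],o["ee_pos"])
d=[449.3,-220.3,.005]
def cov(y,z): return [(box(d,-28,28,y-75,y+75,z),(0,0,255))]
cv2.imwrite("pics/p4.png",ov(s,cov(83,34),195,130,130,95,6,0))
E
```

```text
1.0006031578990093 [ 447.91245586 -122.56731372   81.79456328]
```

View pics/p4.png

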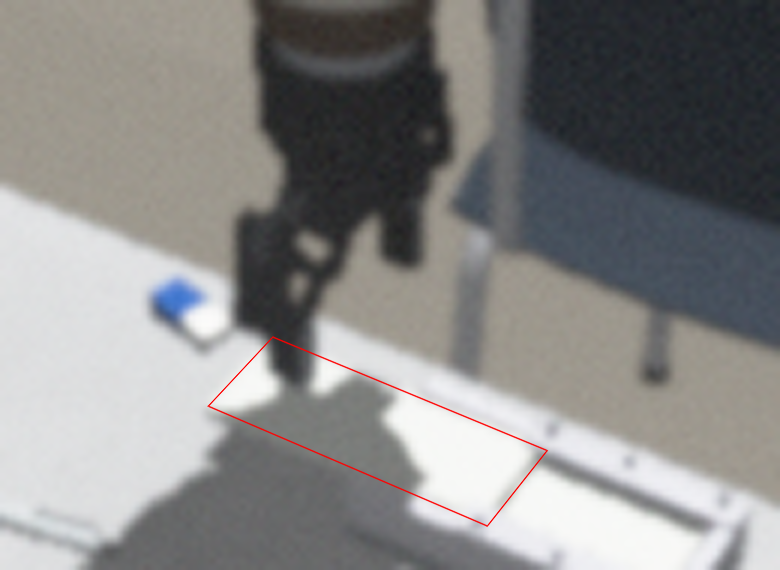

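The cover holds still at a slide of about 83 mm, and the overlay matches. I descend and grip.

drive_tool(moves=[[0,0.001,0.02,0,0.0854],[0,0.001,0.04,0,0.0854],[0,0.001,0.055,0,0.0854],[0,0.001,0.065,0,0.0854],[0,0.001,0.07,0,0.0854],[0,0.001,0.07,0,0.0854],[0,0.001,0.07,0,0.0854]], squeeze=30)

```text
t: 7.4
ee_pos: [449.2, -122.4, 12.4]
eef_rot: [0.0, 0.705, 0.709, 0.0]
ft_force: [0.4, -0.1, 0.6]
grip_width: 0.996
```

drive_tool(moves=[[0,0,0,0,0.05],[0,0,0,0,0.05],[0,0,0,0,0.05],[0,0,0,0,0.05],[0,0,0,0,0.05],[0,0,0,0,0.05]])

```text
t: 7.9
ee_pos: [449.5, -122.4, 12.8]
eef_rot: [0.001, 0.705, 0.709, 0.0]
ft_force: [-1.1, 1.1, 5.9]
grip_width: 0.646
```

drive_tool(moves=[[0,0,0,0,0.03],[0,0,-0.0004,0,0.03],[0.003,0,-0.0007,0,0.03],[0.008,0,-0.0007,0,0.03],[0.013,0,-0.0007,0,0.03],[0.018,0,-0.0007,0,0.03],[0.023,0,-0.0007,0,0.03],[0.026,0,-0.0007,0,0.03],[0.026,0,-0.0007,0,0.03]], squeeze=50)

```text
t: 8.65
ee_pos: [448.6, -95.5, 12.4]
eef_rot: [-0.0, 0.705, 0.709, -0.0]
ft_force: [-0.1, -0.7, -0.7]
grip_width: 0.641
```

```bash
python3 - <<'E'
from ov import *
s=optics.capture("scene");o=get_obs();print(o["grip_width"],o["ee_pos"],o["ft_force"],o["torque"])
d=[449.3,-220.3,.005]
def cov(y,z): return [(box(d,-28,28,y-75,y+75,z),(0,0,255))]
cv2.imwrite("pics/p5.png",ov(s,cov(109,34),175,130,130,95,6,0))
E
```

```text
0.6406197544844907 [448.74334152 -95.80023343  12.42557176] [-0.14129159  0.20609181 -0.2271735 ] [ 0.04885325  0.05279304 -0.04034085]
```

View pics/p5.png

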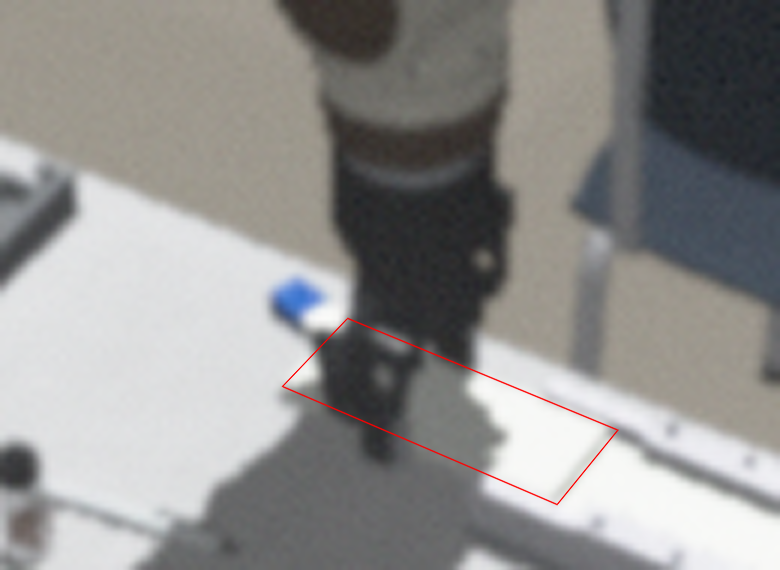

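The cover moved with the jaws: its rear end is at crop (557,503), past the lips. I lift.

drive_tool(moves=[[0.0,0,-0.004,0,0.03],[0.003,0,-0.01,0,0.03],[0.006,0,-0.02,0,0.03],[0.01,0,-0.035,0,0.03],[0.01,0,-0.05,0,0.03],[0.01,0,-0.065,0,0.03],[0.01,0,-0.08,0,0.03],[0.01,0,-0.08,0,0.03],[0.01,0,-0.08,0,0.03]])

```text
t: 9.45
ee_pos: [449.4, -86.4, 93.8]
eef_rot: [0.001, 0.705, 0.709, 0.001]
ft_force: [0.6, -0.3, -0.7]
grip_width: 0.642
```

```bash
python3 - <<'E'
from ov import *
s=optics.capture("scene");o=get_obs();print(o["grip_width"],o["ee_pos"],o["ft_force"],o["torque"],o["eef_rot"])
d=[449.3,-220.3,.005]
def cov(y,z): return [(box(d,-28,28,y-75,y+75,z),(0,0,255)),(box(d,-28,28,y-75,y+75,z-8),(255,0,0))]
cv2.imwrite("pics/p6.png",ov(s,cov(119,114),165,110,130,130,4.6,0))
E
```

```text
0.6384514633490066 [448.90108521 -86.24877778  92.72523976] [ 0.50921006 -0.69990694 -1.0010326 ] [ 0.01504198  0.02977008 -0.00898517] [2.36544662e-04 7.05355738e-01 7.08853437e-01 1.77023290e-04]
```

View pics/p6.png

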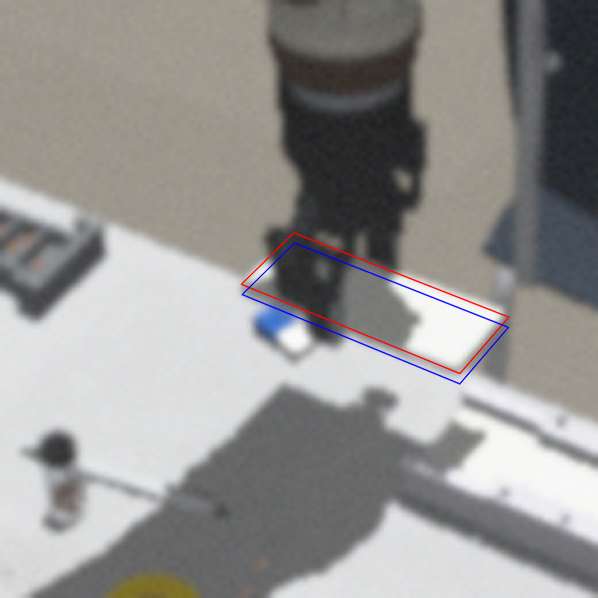

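```bash
python3 go.py 449 -86.3 92.7 .005 458.9 249 75 .037
```

```text
tx 0.3352 ty 0.0116 tz 0.0177 turn -0.0320
```

drive_tool(moves=[[0.02,0.001,0,-0.003,0.03],[0.05,0.002,0,-0.006,0.03],[0.085,0.003,0,-0.01,0.03],[0.12,0.004,0,-0.013,0.03],[0.155,0.0055,0,-0.016,0.03],[0.19,0.007,0,-0.019,0.03],[0.225,0.008,0,-0.022,0.03],[0.26,0.009,0,-0.025,0.03],[0.29,0.0105,0,-0.028,0.03],[0.315,0.0115,0,-0.032,0.03],[0.33,0.0116,0,-0.032,0.03],[0.335,0.0116,0.0,-0.032,0.03]])

```text
t: 10.5
ee_pos: [457.9, 250.7, 91.2]
eef_rot: [-0.0, 0.693, 0.721, -0.001]
ft_force: [0.7, -0.5, -0.2]
grip_width: 0.639
```

drive_tool(moves=[[0,0,0.01,0,0.03],[0,0,0.02,0,0.03],[0,0,0.035,0,0.03],[0,0,0.045,0,0.03],[0,0,0.05,0,0.03],[0,0,0.05,0,0.03],[0,0,0.05,0,0.03]])

```text
t: 11.08
ee_pos: [458.7, 248.2, 42.4]
eef_rot: [-0.0, 0.694, 0.72, -0.0]
ft_force: [-0.3, 0.0, -0.5]
grip_width: 0.641
```

```bash
python3 - <<'E'
from ov import *
s=optics.capture("scene");t=optics.capture("top");o=get_obs();print(o["grip_width"],o["ee_pos"],o["ft_force"],o["torque"],o["eef_rot"])
p=o["ee_pos"]; q=o["eef_rot"]; th=2*np.arctan2(q[2],q[1])-np.pi/2; print(th)
d=[p[0]+15*np.sin(th),p[1]-15*np.cos(th),th];z=p[2]+13.6
def cov(z): return [(box(d,-28,28,-75,75,z+8),(0,0,255)),(box(d,-28,28,-75,75,z),(255,0,0))]
cv2.imwrite("pics/p7.png",ov(s,cov(z),110,105,110,90,7,0))
cv2.imwrite("pics/p7b.png",ov(s,tseg([459.5,234,.037]),110,105,110,90,7,0))
cv2.imwrite("pics/p7t.png",ov(t,cov(z)+tseg([459.5,234,.037])[:2],115,160,90,60,8,0))
E
```

```text
0.6417684651543013 [459.12756076 248.69246257  43.26190622] [ 1.01881618 -0.27474201 -0.57340763] [-0.01000568 -0.03753882  0.03551315] [1.69582281e-04 6.94054243e-01 7.19922532e-01 4.77073451e-04]
0.03658533007292353
```

View pics/p7.png

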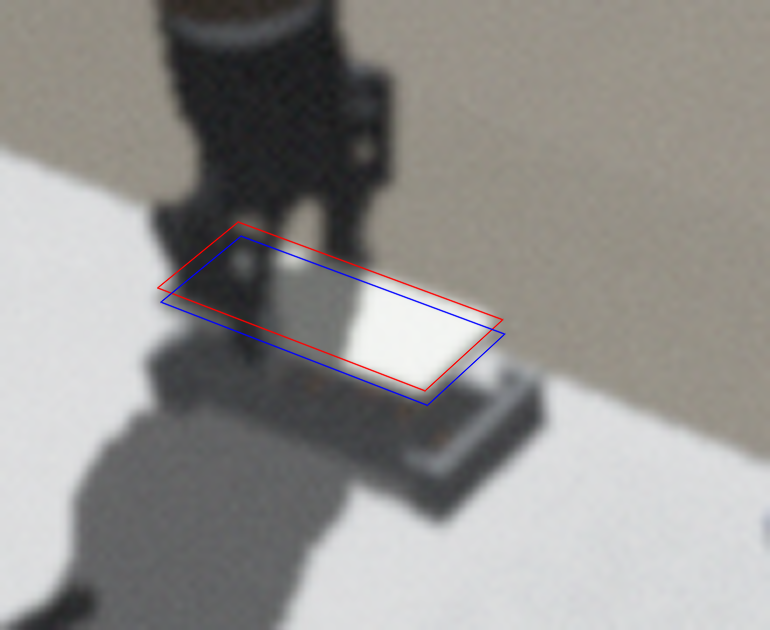

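View pics/p7b.png

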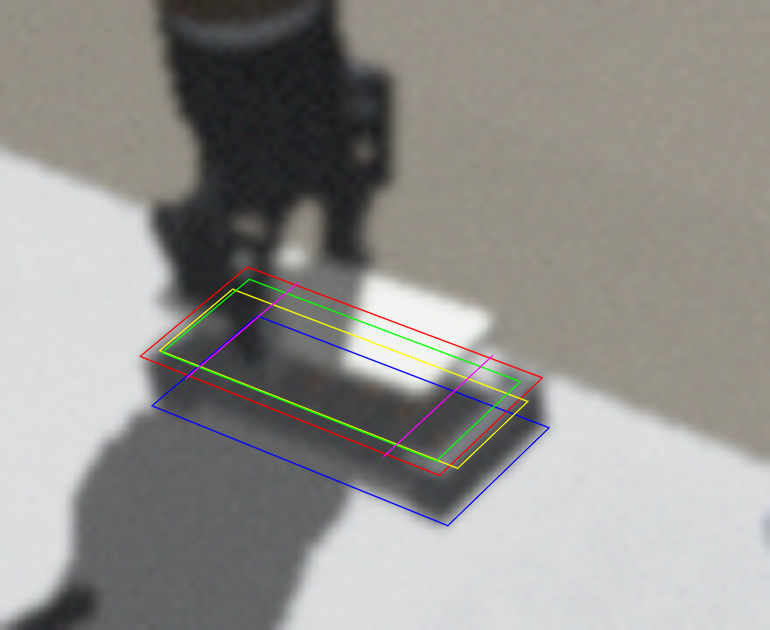

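View pics/p7t.png

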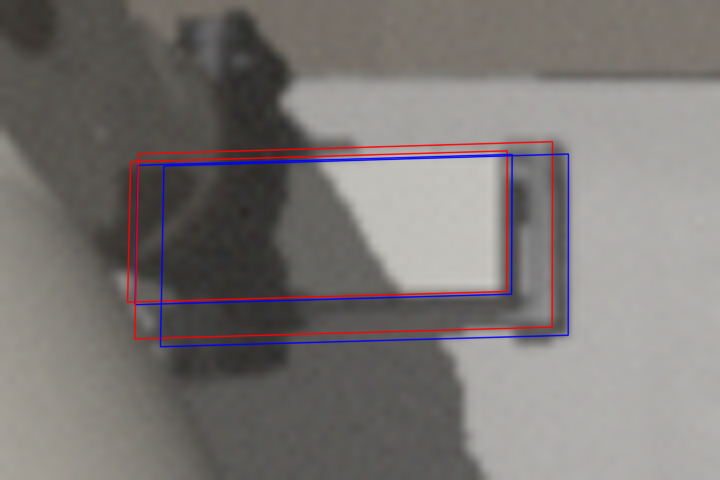

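I need sub-pixel residuals for the cover against the tray, measured as edge offsets along normals.

```bash
cat > edge.py <<'E'
from h import *
from scipy.ndimage import map_coordinates
def prof(c,v,A,B,n_local,rng=6,n=25,g=None):
    """mean intensity profile moved in mm along local dir n_local around segment A-B"""
    g=cv2.cvtColor(c["img"],cv2.COLOR_RGB2GRAY).astype(float) if g is None else g
    s=np.arange(-rng,rng+.01,.5); out=[]
    L=np.array([np.array(A)*(1-k)+np.array(B)*k for k in np.linspace(0,1,n)],float)
    for d in s:
        P=pose(v,L+d*np.array(n_local,float)); q=proj(c,P)
        out.append(map_coordinates(g,[q[:,1],q[:,0]],order=1).mean())
    return s,np.array(out)
def edge(*a,**k):
    s,p=prof(*a,**k); d=np.gradient(p,s); d=np.convolve(d,np.ones(3)/3,"same"); d[:2]=0;d[-2:]=0
    i=np.argmax(abs(d)); 
    j=slice(max(i-3,0),i+4); w=abs(d[j]); return round(float((s[j]*w).sum()/w.sum()),2), round(float(d[i]),1)
E
python3 - <<'E'
from edge import *
cs={n:optics.capture(n) for n in("scene","top")}
o=get_obs();p=o["ee_pos"]; th=.0368
p=np.array([459.0,248.6,43.0]);v=[p[0]+15*np.sin(th),p[1]-15*np.cos(th),th];z=p[2]+13.6+8
for n in cs:
    c=cs[n]
    print(n,"cover end",edge(c,v,(-18,-75,z),(20,-75,z),(0,1,0)), "+x",edge(c,v,(28,-65,z),(28,-35,z),(1,0,0)),"-x",edge(c,v,(-28,-68,z),(-28,-50,z),(1,0,0)))
for n in("scene0","top0"):
    img=cv2.imread(f"pics/{n}.png"); c=dict(cs[n[:-1]]); c["img"]=img[:,:,::-1]
    t=[459.5,234,.037]
    for nm,A,B,nn in [("-y top",(-30,-85,29),(30,-85,29),(0,1,0)),("-y bot",(-30,-85,0),(30,-85,0),(0,1,0)),("+y top",(-30,85,29),(30,85,29),(0,1,0)),("+x stop-",(38,-82,29),(38,-66,29),(1,0,0)),("+x stop+",(38,82,29),(38,66,29),(1,0,0)),("-x stop- b",(-38,-82,0),(-38,-66,0),(1,0,0)),("-x stop+ b",(-38,82,0),(-38,66,0),(1,0,0)),("-x bar b",(-26,-50,0),(-26,50,0),(1,0,0)),("+x bar",(26,-50,24),(26,50,24),(1,0,0))]:
        print(n,nm,edge(c,t,A,B,nn))
    d=[449.3,-220.3,.005]
    for nm,A,B,nn in [("+y top",(-35,77,36),(35,77,36),(0,1,0)),("-y top",(-35,-89,39),(35,-89,39),(0,1,0)),("+x",(40,20,36),(40,70,36),(1,0,0)),("+xrear",(40,-80,39),(40,10,39),(1,0,0)),("-x bot",(-40,-80,0),(-40,70,0),(1,0,0)),("-x top",(-40,-80,39),(-40,10,39),(1,0,0))]:
        print(n,"disp",nm,edge(c,d,A,B,nn))
E
```

```text
scene cover end (3.02, 9.6) +x (1.0, -8.9) -x (-1.51, 13.8)
top cover end (1.56, 16.4) +x (0.4, -6.3) -x (-0.95, 18.6)
scene0 -y top (-0.97, 5.6)
scene0 -y bot (2.99, -13.2)
scene0 +y top (-2.5, 7.6)
scene0 +x stop- (-2.51, 3.4)
scene0 +x stop+ (-2.51, 6.6)
scene0 -x stop- b (-1.0, -11.1)
scene0 -x stop+ b (-1.51, -10.2)
scene0 -x bar b (0.49, -11.6)
scene0 +x bar (-2.0, 9.0)
scene0 disp +y top (-1.55, -2.6)
scene0 disp -y top (-1.49, 14.6)
scene0 disp +x (4.28, -5.8)
scene0 disp +xrear (4.27, -7.2)
scene0 disp -x bot (-3.5, -12.1)
scene0 disp -x top (-0.02, 12.3)
top0 -y top (-4.75, -12.3)
top0 -y bot (0.31, -18.6)
top0 +y top (0.06, 8.3)
top0 +x stop- (-3.72, 5.6)
top0 +x stop+ (0.46, 5.0)
top0 -x stop- b (-3.41, -12.8)
top0 -x stop+ b (-2.5, -14.3)
top0 -x bar b (-0.56, -14.2)
top0 +x bar (-1.48, 8.6)
top0 disp +y top (-2.3, -8.5)
top0 disp -y top (1.62, 4.4)
top0 disp +x (1.58, -4.4)
top0 disp +xrear (1.39, -4.3)
top0 disp -x bot (-4.11, -15.5)
top0 disp -x top (1.44, 12.6)
```

Residuals suggest a shift of about -1 mm in x and -1.2 mm in y. The stop clearance is ±3 mm. I'll correct and descend to just above the stops.

drive_tool(moves=[[-0.0012,-0.001,0.006,0,0.03],[-0.0012,-0.001,0.012,0,0.03],[-0.0012,-0.001,0.018,0,0.03],[-0.0012,-0.001,0.022,0,0.03],[-0.0012,-0.001,0.024,0,0.03],[-0.0012,-0.001,0.025,0,0.03],[-0.0012,-0.001,0.025,0,0.03]])

```text
t: 11.87
ee_pos: [458.0, 247.6, 19.1]
eef_rot: [0.0, 0.694, 0.72, 0.001]
ft_force: [-7.3, -4.7, 17.3]
grip_width: 0.645
```

```bash
python3 - <<'E'
from ov import *
s=optics.capture("scene");t=optics.capture("top");o=get_obs();print(o["grip_width"],o["ee_pos"],o["ft_force"])
cv2.imwrite("pics/p8.png",ov(s,[],110,105,110,90,7,0))
cv2.imwrite("pics/p8t.png",ov(t,[],115,160,90,60,8,0))
E
```

```text
0.6396830364889504 [457.97857318 247.62361896  19.18990594] [-7.29606133 -3.60483808 16.744187  ]
```

View pics/p8.png

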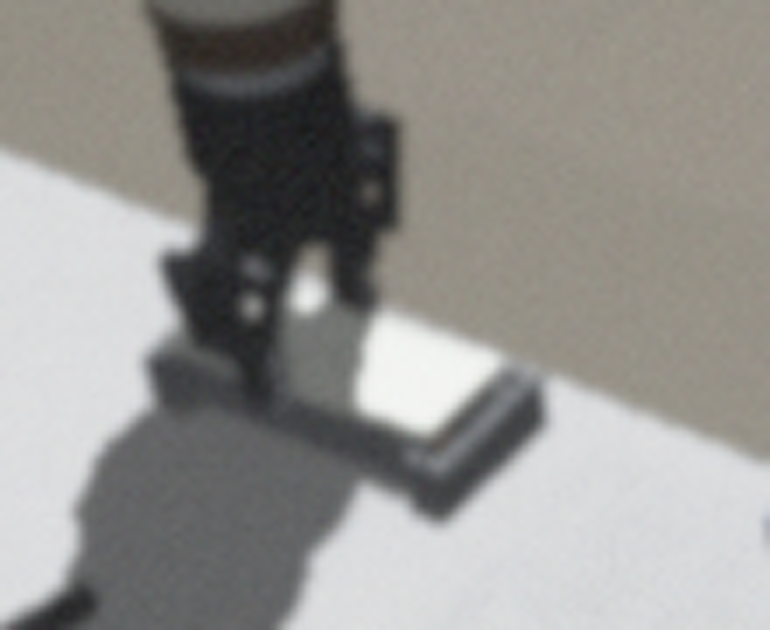

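View pics/p8t.png

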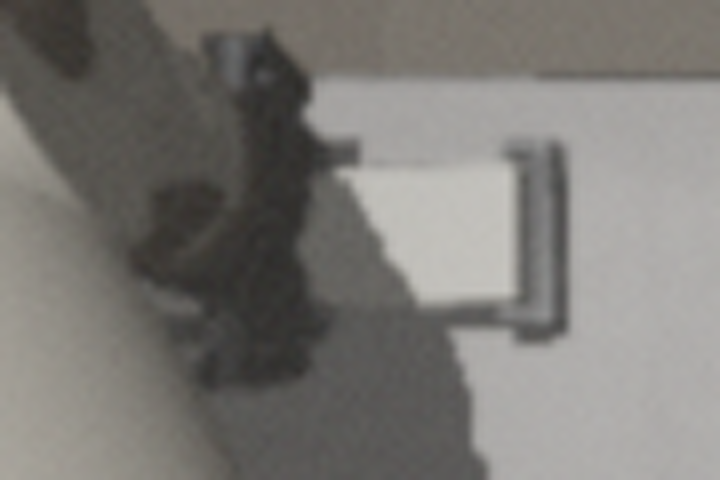

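Contact came about 4 mm early, at 17 N. I'll back off and see what is touching.

drive_tool(moves=[[0,0,-0.004,0,0.03],[0,0,-0.006,0,0.03],[0,0,-0.006,0,0.03]])

```text
t: 12.22
ee_pos: [457.8, 247.6, 23.7]
eef_rot: [0.0, 0.694, 0.72, 0.0]
ft_force: [-0.6, 0.3, -0.6]
grip_width: 0.642
```

```bash
python3 - <<'E'
from ov import *
o=get_obs();print(o["ee_pos"],o["ft_force"],o["torque"])
cs={n:optics.capture(n) for n in("scene","top")}
for n,(x,y,w,h) in (("scene",(125,140,70,50)),("top",(130,175,60,32))):
    c=dict(cs[n]); c["img"]=cv2.imread(f"pics/{n}0.png")[:,:,::-1]
    P=[pose([459,234,.037],[(X,y0,zz) for zz in (0,24)]) for X in(26,42,-26,-42) for y0 in (3,25)]
    i=ov(c,[(p,(0,0,255)) for p in P],x,y,w,h,11,0)
    j=np.clip((i.astype(float)-60)*1.5,0,255).astype(np.uint8); cv2.imwrite(f"pics/q_{n}.png",j)
c=cs["top"];print(unproj(c,[154.1,182],10),unproj(c,[163.5,182],10), unproj(c,[142,199],5),unproj(c,[150.6,199],5))
E
```

```text
[457.80502245 247.60591653  23.65356556] [-0.60733344  0.26365913 -0.56143582] [ 0.00147588 -0.02280106 -0.02855669]
[487.24425018 252.45026237] [487.47644094 221.1007562 ] [430.83690343 291.57625149] [431.08652446 262.89871277]
```

View pics/q_scene.png

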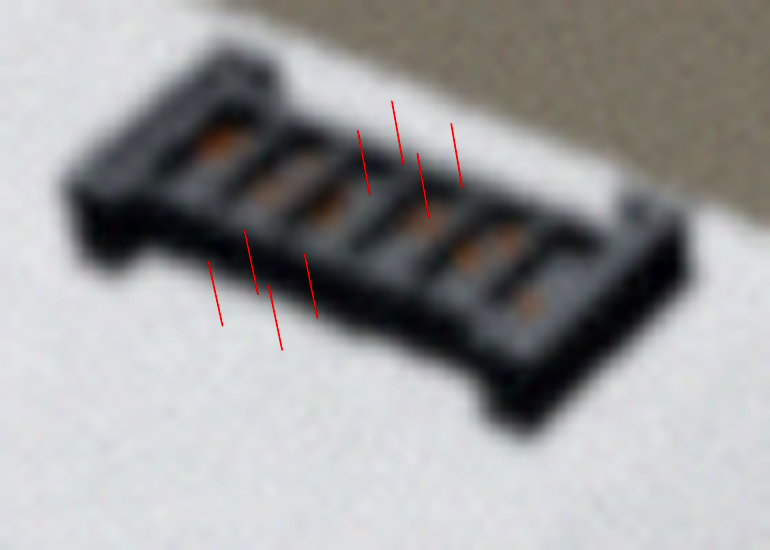

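View pics/q_top.png

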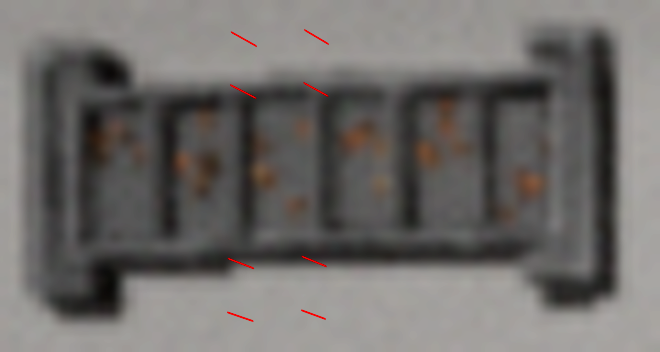

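drive_tool(moves=[[0,0,0.003,0,0.03],[0,0,0.005,0,0.03],[0,0,0.005,0,0.03]])

```text
t: 12.57
ee_pos: [458.3, 247.7, 18.3]
eef_rot: [0.0, 0.694, 0.72, 0.0]
ft_force: [4.7, 0.8, -1.8]
grip_width: 0.64
```

```bash
python3 - <<'E'
from h import *
o=get_obs();print(o["ee_pos"],o["ft_force"],o["torque"],o["grip_width"])
E
```

```text
[458.32855314 247.67660737  18.2850825 ] [ 4.71661166  0.83081058 -1.78026106] [ 0.19505558 -0.86184761  0.02933737] 0.6395060385566294
```

```bash
python3 - <<'E'
from ov import *
s=optics.capture("scene");t=optics.capture("top");o=get_obs();print(o["ee_pos"],o["ft_force"],o["torque"])
p=o["ee_pos"]; th=.0368
d=[p[0]+13.5*np.sin(th),p[1]-13.5*np.cos(th),th];z=p[2]+13.6
def cov(z): return [(box(d,-28,28,-75,75,z+8),(0,0,255)),(box(d,-28,28,-75,75,z),(255,0,0))]
cv2.imwrite("pics/p9.png",ov(s,cov(z),120,120,80,65,9.5,0))
cv2.imwrite("pics/p9n.png",ov(s,[],120,120,80,65,9.5,0))
E
```

```text
[458.31240856 247.67826418  18.34748218] [ 6.49380216  1.00407889 -3.18455613] [ 0.30765437 -1.10779726  0.02585028]
```

View pics/p9.png

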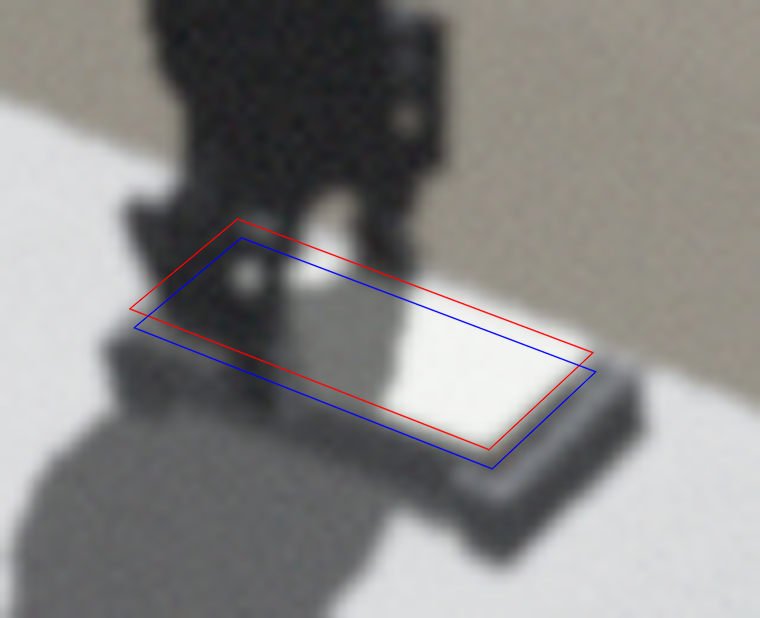

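View pics/p9n.png

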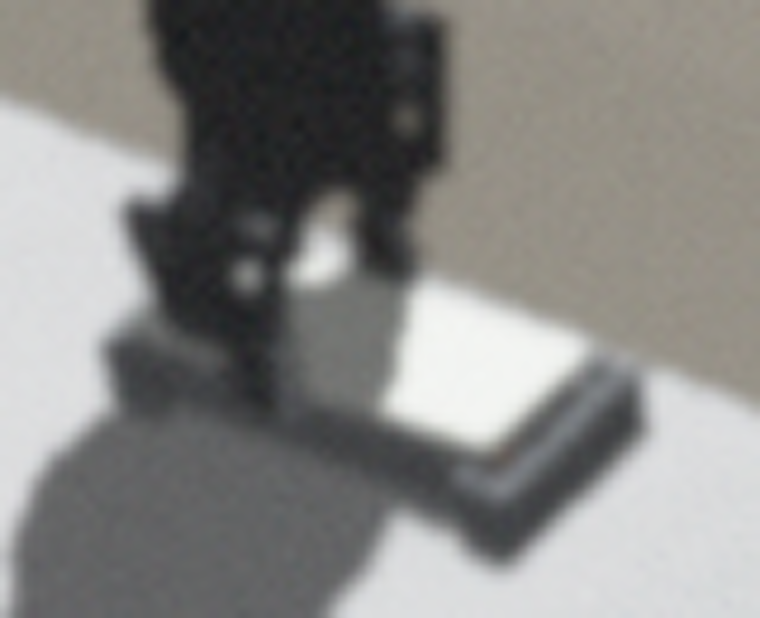

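drive_tool(moves=[[0,0,-0.001,0,0.03],[0,0,-0.001,0,0.03],[0,0,-0.001,0,0.03],[0,0,-0.001,0,0.03],[0,0,-0.001,0,0.03]])

```text
t: 13.08
ee_pos: [458.2, 247.5, 19.3]
eef_rot: [0.0, 0.694, 0.72, 0.0]
ft_force: [5.0, -0.2, -2.6]
grip_width: 0.641
```

```bash
python3 - <<'E'
from ov import *
t=optics.capture("top");o=get_obs();print(o["ee_pos"],o["ft_force"],o["torque"])
cv2.imwrite("pics/p10t.png",ov(t,[],115,165,90,50,8.5,0))
E
```

```text
[458.22372267 247.48227853  19.25201399] [ 5.41769809  0.83890719 -4.13541519] [ 0.13653346 -1.06225755  0.03949138]
```

View pics/p10t.png

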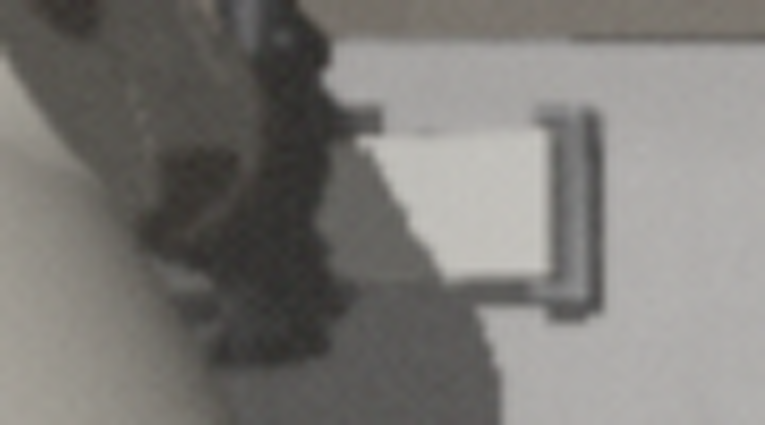

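The +x push of 5 N and contact at TCP z=19 mean the +x fingertip met the side of the tray bar: the finger gap beside the bar is only 2 mm. So the tool should be about 2 mm further +x, which agrees with the top-camera-only tray fit. I raise, shift and go down again.

drive_tool(moves=[[0,0,-0.004,0,0.03],[0,0,-0.006,0,0.03],[0,0.0023,-0.006,0,0.03],[0,0.0023,-0.006,0,0.03],[0,0.0023,-0.006,0,0.03]])

```text
t: 13.55
ee_pos: [460.0, 247.6, 25.4]
eef_rot: [-0.0, 0.694, 0.72, -0.0]
ft_force: [-0.1, -0.4, -0.7]
grip_width: 0.642
```

drive_tool(moves=[[0,0,0.003,0,0.03],[0,0,0.006,0,0.03],[0,0,0.008,0,0.03],[0,0,0.008,0,0.03],[0,0,0.008,0,0.03]])

```text
t: 13.97
ee_pos: [459.8, 247.5, 17.2]
eef_rot: [-0.0, 0.694, 0.72, -0.0]
ft_force: [-0.4, 0.1, -1.1]
grip_width: 0.642
```

```bash
python3 - <<'E'
from h import *
o=get_obs();print(o["ee_pos"],o["ft_force"],o["torque"],o["grip_width"])
E
```

```text
[459.79376101 247.49675519  17.23554818] [-0.40791519  0.08873733 -1.06604692] [0.0087224  0.00713196 0.01196058] 0.6421853038660087
```

No contact now. I keep lowering in small steps; seating is expected at z ≈ 10-12.

drive_tool(moves=[[0,0,0.001,0,0.03],[0,0,0.002,0,0.03],[0,0,0.003,0,0.03],[0,0,0.003,0,0.03]])

```text
t: 14.3
ee_pos: [460.0, 247.6, 14.4]
eef_rot: [-0.0, 0.694, 0.72, -0.0]
ft_force: [0.2, 0.1, -1.0]
grip_width: 0.639
```

```bash
python3 - <<'E'
from ov import *
s=optics.capture("scene");t=optics.capture("top")
o=get_obs();print(o["ee_pos"],o["ft_force"],o["torque"],o["grip_width"])
cv2.imwrite("pics/p11.png",np.hstack([ov(s,[],120,120,80,65,5.5,0)[:320],ov(t,[],130,165,60,58,5.5,0)[:320]]))
E
```

```text
[460.03656491 247.61672297  14.57194779] [-0.68666023  0.27714521 -0.9127307 ] [-0.00151597 -0.01714202  0.03169039] 0.6412314881156215Traceback (most recent call last):
  File "<stdin>", line 4, in <module>
    return _nx.concatenate(arrs, 1, dtype=dtype, casting=casting)
           ~~~~~~~~~~~~~~~^^^^^^^^^^^^^^^^^^^^^^^^^^^^^^^^^^^^^^^
ValueError: all the input array dimensions except for the concatenation axis must match exactly, but along dimension 0, the array at index 0 has size 320 and the array at index 1 has size 319
```

drive_tool(moves=[[0,0,0.001,0,0.03],[0,0,0.002,0,0.03],[0,0,0.002,0,0.03]])

```text
t: 14.65
ee_pos: [460.2, 247.6, 12.8]
eef_rot: [0.0, 0.694, 0.72, 0.0]
ft_force: [-0.5, -1.2, 3.1]
grip_width: 0.638
```

drive_tool(moves=[[0,0,0.0007,0,0.03],[0,0,0.0015,0,0.03],[0,0,0.0015,0,0.03]])

```text
t: 14.9
ee_pos: [460.3, 247.6, 11.9]
eef_rot: [0.0, 0.694, 0.72, 0.0]
ft_force: [-2.6, -3.0, 8.6]
grip_width: 0.643
```

```bash
python3 - <<'E'
from ov import *
s=optics.capture("scene");t=optics.capture("top")
o=get_obs();print(o["ee_pos"],o["ft_force"],o["torque"],o["grip_width"])
cv2.imwrite("pics/p12.png",np.hstack([ov(s,[],120,120,80,60,5,0),ov(t,[],130,165,60,60,5,0)]))
E
```

```text
[460.21933368 247.58202281  11.8640877 ] [-2.82740382 -4.48275525  8.01499443] [-0.25987677  0.51995527  0.01060976] 0.6377378434687756
```

View pics/p12.png

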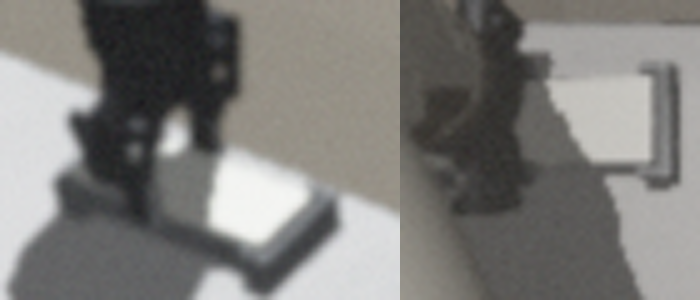

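Contact starts at TCP z≈13. The torque puts it at the +y end, which hangs about 2 mm low, so that end is on the seat. I press a little more to level it, then release.

drive_tool(moves=[[0,0,0.001,0,0.03],[0,0,0.001,0,0.03]])

```text
t: 15.17
ee_pos: [460.3, 247.6, 11.9]
eef_rot: [0.0, 0.694, 0.72, 0.001]
ft_force: [-6.0, -5.6, 16.8]
grip_width: 0.641
```

drive_tool(moves=[[0,0,0,0,0.058],[0,0,0,0,0.062],[0,0,0,0,0.068],[0,0,0,0,0.08],[0,0,0,0,0.0854],[0,0,0,0,0.0854],[0,0,0,0,0.0854],[0,0,0,0,0.0854]])

```text
t: 15.83
ee_pos: [460.0, 247.6, 10.0]
eef_rot: [-0.0, 0.694, 0.72, -0.0]
ft_force: [-0.1, 1.2, 0.4]
grip_width: 0.998
```

drive_tool(moves=[[0,0,-0.005,0,0.0854],[0,0,-0.02,0,0.0854],[0,0,-0.05,0,0.0854],[0,0,-0.085,0,0.0854],[0,0,-0.12,0,0.0854],[0,-0.03,-0.15,0,0.0854],[-0.04,-0.07,-0.15,0,0.0854],[-0.08,-0.11,-0.15,0,0.0854],[-0.12,-0.12,-0.15,0,0.0854],[-0.16,-0.12,-0.15,0,0.0854],[-0.2,-0.12,-0.15,0,0.0854],[-0.2,-0.12,-0.15,0,0.0854]])

```text
t: 16.83
ee_pos: [346.5, 40.7, 160.9]
eef_rot: [0.001, 0.694, 0.72, 0.0]
ft_force: [0.6, 1.3, 1.0]
grip_width: 1.001
```

```bash
python3 - <<'E'
from ov import *
s=optics.capture("scene");t=optics.capture("top")
o=get_obs();print(o["ee_pos"],o["ft_force"],o["grip_width"],o["t"])
cv2.imwrite("pics/f1.png",ov(s,[],120,125,80,65,9.5,0))
cv2.imwrite("pics/f2.png",ov(t,[],125,170,70,45,11,0))
cv2.imwrite("pics/f3.png",t["img"][:,:,::-1]); cv2.imwrite("pics/f4.png",s["img"][:,:,::-1])
E
```

```text
[347.25599513  40.84235678 160.90200219] [ 0.00677377  0.74955919 -0.11774224] 1.0000209320611144 16.9333
```

View pics/f1.png

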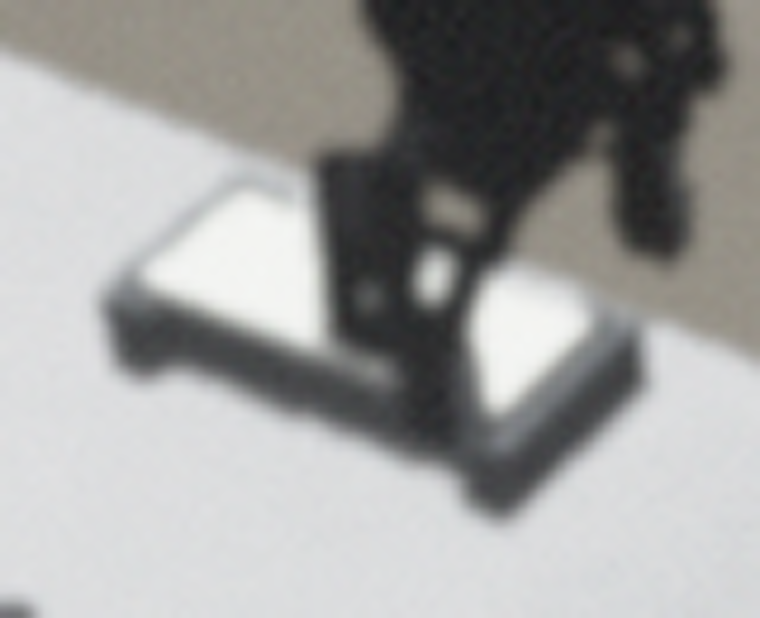

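View pics/f2.png

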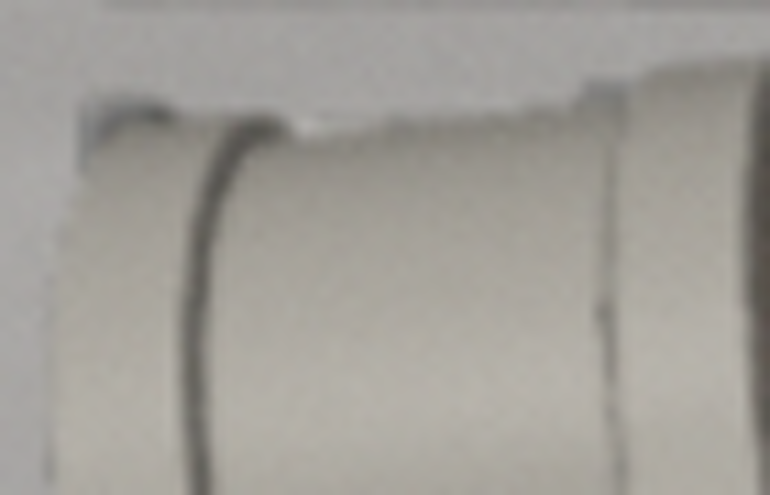

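View pics/f4.png

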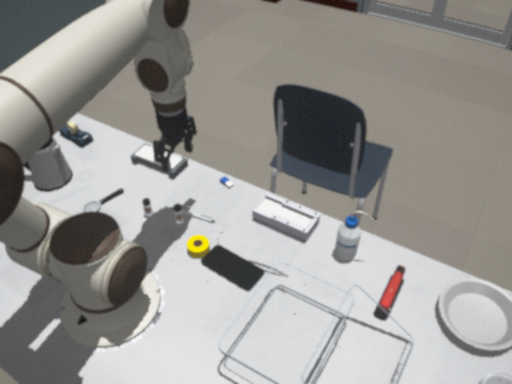

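The cover looks seated, but the arm still hides part of it. I move clear.

drive_tool(moves=[[-0.04,0,-0.03,0,0.0854],[-0.08,0,-0.03,0,0.0854],[-0.12,0,-0.03,0,0.0854],[-0.15,0,-0.03,0,0.0854],[-0.15,0,-0.03,0,0.0854],[-0.15,0,-0.03,0,0.0854]])

```text
t: 17.43
ee_pos: [353.1, -107.6, 190.2]
eef_rot: [-0.0, 0.695, 0.719, 0.0]
ft_force: [0.3, 0.3, 0.4]
grip_width: 1.0
```

```bash
python3 - <<'E'
from ov import *
s=optics.capture("scene");t=optics.capture("top")
cv2.imwrite("pics/g1.png",np.vstack([ov(s,[],120,130,80,60,6.5,0)[:300],ov(t,[],125,170,80,45,6.5,0)[:295]]))
v=[460.4,234.1,.038]
c=lambda dx,dy:[(box([v[0]+dx,v[1]+dy,v[2]],-28,28,-75,75,32),(0,0,255))]
cv2.imwrite("pics/g2.png",np.vstack([ov(s,c(0,0)+tseg(v)[:2],120,130,80,60,6.5,0)[:300],ov(t,c(0,0)+tseg(v)[:2],125,170,80,45,6.5,0)[:295]]))
cv2.imwrite("pics/g3.png",np.vstack([ov(s,[],240,180,130,75,5,0),ov(t,[],255,165,130,45,5,0)]))
E
```

```text
(no output)
```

View pics/g1.png

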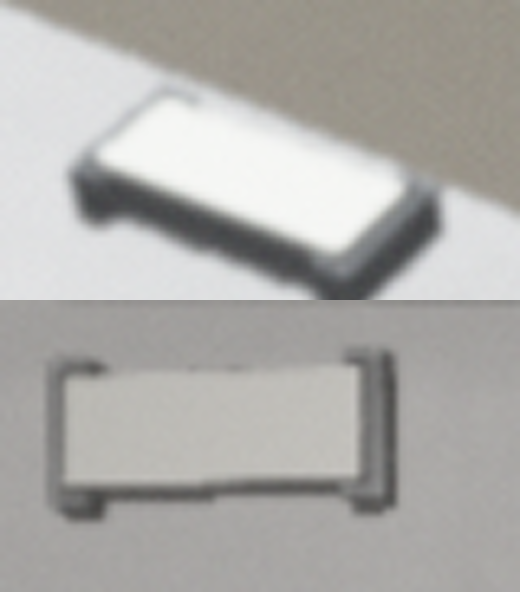

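View pics/g2.png

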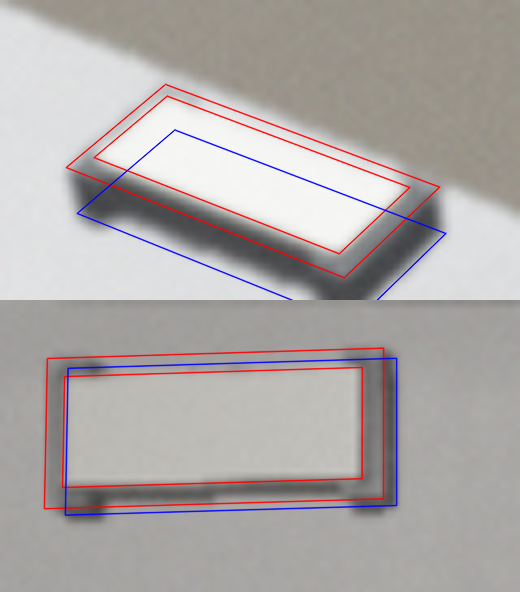

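View pics/g3.png

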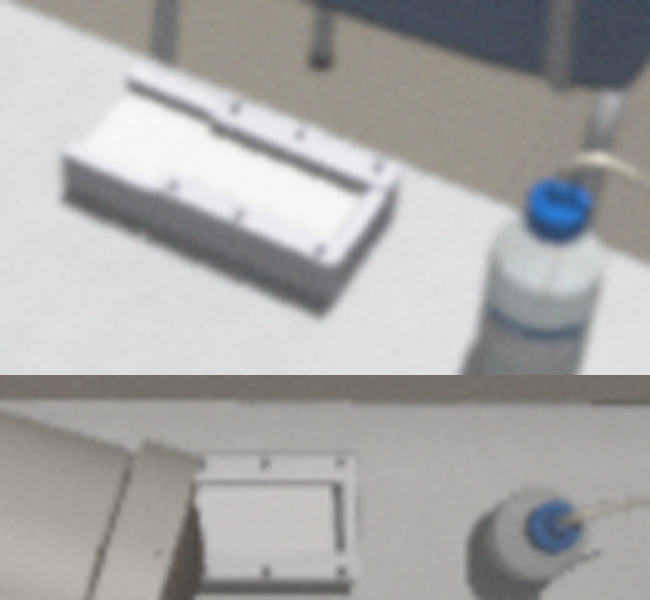

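The cover sits inside all four stops at the expected height in both views. I do a last check that the middle cover didn't creep.

```bash
python3 - <<'E'
from ov import *
s=optics.capture("scene");t=optics.capture("top")
d=[449.5,-220.2,.005]
g=[(box(d,-28,28,-75,75,26),(0,0,255))]
s0=dict(s);s0["img"]=cv2.imread("pics/scene0.png")[:,:,::-1]
g0=[(box(d,-28,28,-75,75,34),(0,0,255))]
cv2.imwrite("pics/m.png",np.hstack([ov(s0,g0,250,185,75,60,5.3,0),ov(s,g,250,185,75,60,5.3,0)]))
E
```

```text
(no output)
```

View pics/m.png

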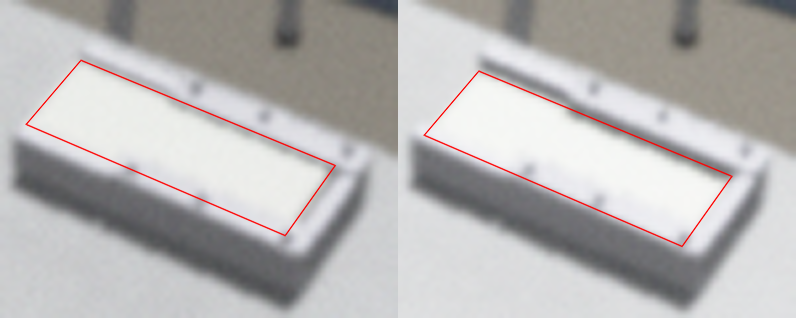

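The middle cover's rear and front edges match the expected position to within about 1 mm. The bottle is unmoved and the arm is clear, so I hand in.

```bash
python3 -c "
from cell import close_job
print(close_job())"
```

```text
the job is handed in; nothing more can be done
None
```

The top cover is on the tray, seated between the four corner stops and released; I handed the job in at about 17.5 s. I dragged it out about 83 mm with closed fingertips pressing at 9–15 N. Then I gripped its long sides, pulled it clear of the lips and laid it on the seat.

- **Final checks:** In both cameras the cover lies inside all four stops, and its outline fits the seated height to about 1–2 mm. In the scene view the next cover in the dispenser has not moved, to within about 1 mm; the lowest cover is hidden under it. The bottle looks unmoved, though I only compared it by eye. The gripper is open and clear of everything.
- **Checks that disagreed:** The scene and top cameras put the tray's x position about 3 mm apart. My first correction went the wrong way, so on the first descent something touched the tray early, probably a fingertip on the bar's upper edge, at about 17 N. I raised the tool, moved 2 mm in +x (which fitted the top-camera estimate), and the second descent was free until the cover met the seat.
- **Tilt in the grip:** The forces at touch-down suggest the cover hung about 2 mm low at its +y end, so that end touched first. I pressed to about 17 N and then opened the jaws to let it settle flat.

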